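# Hold the contact thermometer on the refractometer's prism block

## Task

Take the contact thermometer probe out of its stand and hold its sprung tip inside the ring marked on the refractometer's sloping prism block, with the probe square to that sloping face and the tip pushed in about half of its travel, so that the block's temperature can be read. Press gently at all times, never hard against the instrument, and leave the bottles and the beaker alone. Finish while still holding the probe there: do not put it down or let go.

Things in the scene. Friction and masses are not known exactly. Their poses are not given: they have to be found in the camera images.
- probe_centre (a point): Centre of the probe's black round handle (26 mm diameter, 80 mm long; grip it at any yaw). z runs along the probe from tip to handle, upright at the start. Below the handle: a steel collar 32 mm across, 5 mm thick, its underside 45 mm below this point, then a shaft 10 mm across, 60 mm long, then the tip, whose end is 119 mm below this point when not pushed in. About 0.1 kg.
- tip (a point): End of the probe's sprung copper tip (6 mm across, flat, sticks out 14 mm from the shaft); z along the probe, away from the tip towards the handle.
- probe_tip (a joint): How far the sprung tip is pushed into the shaft: 0 (fully out) to 0.012 m (fully in). Springs back: about 0.6 N to start it moving, 2.4 N at half travel (6 mm), 4.2 N fully in, beyond which it is rigid.
- spot (a point): Centre of the ring mark on the prism block's bright metal top (66 by 60 mm), 100 mm above the table: a thin dark ring, 18 mm inside, 23 mm outside diameter. z points out of the face, square to it; the face slopes 20 degrees from level, so z leans towards the instrument's front (its own -x, roughly towards the robot); y is level, towards the blue body.
- refractometer: Fixed bench instrument; origin on the table straight below the ring, x to its back, y to its blue body, z up. Black base 200 by 200 by 18 mm; blue body 85 by 50 mm centred 95 mm to the +y side of the ring, top 152 mm above the table, with a short black eyepiece leaning back, up to 180 mm high and 100 mm behind the origin.
- stand: Fixed white stand, origin on the table below its middle hole: foot 80 by 140 mm, and on four posts a plate 70 by 130 mm (long side along y), top 85 mm above the table, with three 15 mm holes 42 mm apart along y. The probe hangs upright by its collar in the middle hole; the others are empty.
- wash_bottle: Bystander: white plastic bottle, 68 mm diameter, 150 mm high, origin under its centre.
- beaker: Bystander: clear open beaker, 66 mm diameter, 80 mm high, origin under its centre.
- sample_bottle: Bystander: small amber bottle, 30 mm diameter, 55 mm high, origin under its centre.
Not all that is in view belongs to the job. Of the things like the part that bears probe_centre, leave any that is blue or pink; of the rest the smaller one is meant.

How it is judged:
By the outcome, as a careful person would: the job done as asked, in the order asked, and still so for the second after the job is handed in, while the arm keeps its last pose, push and grip.
It also fails if it takes over 42 s, if anything falls off the work surface, if the arm or the gripper's body presses on something with over 40 N, if the wrist force passes 120 N, or if a joint passes its speed limit or range.

## Robot

A 6-joint arm with a two-finger parallel gripper is mounted at the origin on the work surface. World frame = base frame: x ahead of the robot, y to its left, z up, the work surface at z = 0. Lengths are in mm, angles in rad, forces in N, time in s.
With the tool pointing down it reaches from about 350 to 975 mm from the base axis. Payload 17.4 kg.
Tool frame: the origin (TCP) lies at the very end of the fingers, on their centre line; the grasp point (between the pads) lies manip.grasp_offset behind it (manip.grasp_offset is the distance from the TCP to the grasp point, in mm); z points along the fingers, x is the direction in which the jaws open and shut, and the axes are right-handed (so a half turn about z gives the same grasp; the last joint's range is limited). The gripper opens to 85 mm and grips with 20 to 120 N. Pads are 22 mm wide; open, the fingers measure 114 mm over their backs; the gripper's body (76 mm by 85 mm) begins 54 mm behind the grasp point. The pads swing forward as they close: fully open they stand 13 mm farther back than shut.
Start: joints at [-1.295, 0.116, 1.442, -0, 1.584, -0.038], TCP at [208.346, -642.047, 231.303] pointing down, gripper open.
Joint ranges: [-2.83, 2.83], [-0.83, 2.19], [0.07, 2.5], [-1.14, 4.28], [0.01, 3], [-2.97, 2.97]. Speed limits (rad/s): [1.89, 1.89, 2.22, 3.14, 3.14, 3.14].

## Interface

Orientations are given as a unit quaternion [w, x, y, z].
In Python, from workcell import manip gives the robot as it stands.
- The arm moves only by the shell command python3 -m creep 'ROWS'. ROWS is JSON, a list that holds one entry, the list of rows, each a list of 7 numbers: the finger opening in mm, from 0 to 85.4, then the shift along the tool's x, y, z in mm, then the turn, a rotation vector about the tool's x, y, z in rad. In form: [[[claw, x, y, z, wx, wy, wz], ...]]. A call has 1 to 12 rows; each row shifts and turns the commanded pose from where the row before left it, along the tool's axes as they then stand; what a row does not reach is not made up. A row lasts 1/10 s, in which the tool goes at most 50 mm and 8.59 degrees, less where a joint would pass 70% of its speed; a pose out of reach is approached as far as the arm can. A call is refused whole if a number of a shift passes 50 or a number of a turn 0.15, either way. A call with a gripper value outside its range is refused whole. The fingers move at their own pace and stop on an object; the grip force is fixed at half the most. Time passes only in rows, so rows that do not move let the fingers close. It gives the time, the measured TCP pose, the force and the opening at its end, in the units of the state.
- manip.get_obs(): the state, without advancing time (a new reading comes with each control period).
- manip.get_image(name): name is "side" or "top" or "wrist"; returns the picture (400x640x3 uint8, blue, green, red); there is no depth.
- manip.camera_params(name): a dict with "camera_matrix" (3x3 intrinsics, pixels), "rvec" (rotation vector, rad) and "tvec" (3), from world to camera coordinates, as OpenCV has them. Camera axes: x right, y down, z forward; pixel columns grow to the right and rows downward; lengths in mm; the calibration is good to about 2 mm. The wrist camera is an equidistant fisheye: a pixel r from the principal point sees the ray r / f radians off the axis. A picture is of the moment at which its call begins: read the wrist's pose just before it. camera_params takes no time and is no camera call; for the wrist camera it gives the pose at the moment of the call.
- manip.finish_job(): hands the job in, once; it reports no verdict.
The state is a dict: "clock": time; "joint_positions": joint angles; "dq": joint speeds; "joint_torque": joint torques, N m; "tcp_pos": TCP position; "eef_rot": TCP orientation; "wrist_force": force on the tool from outside, world axes, zero at the start; "moment": the same for the moment, N m; "grip_width": finger opening in mm.
Only numpy, scipy, OpenCV 4.12 (cv2) and the standard library are available. Lean on these libraries where they do the work, as an engineer would, in place of code of your own. Each camera call takes 0.05 s, during which the arm holds its last target.

## Working session

There is one attempt and no reset: what is moved stays moved. The work goes in short steps, Python scripts to look and compute and a shell command to move; the robot and the scene stay as the last step left them, time stands still between calls to the robot, and variables do not carry over. Pictures are saved under pics/ and viewed, and the job is handed in when it is done.

```bash
ls; mkdir -p pics
python3 - <<'E'
from workcell import manip
import cv2
print(manip.get_obs()); print(manip.grasp_offset)
for n in ["side","top","wrist"]:
    p=manip.camera_params(n); print(n,p)
    cv2.imwrite(f"pics/{n}0.png",manip.get_image(n))
E
```

```text
pics
{'clock': 0.0, 'joint_positions': array([-1.29476444e+00,  1.16470918e-01,  1.44225676e+00, -2.06609686e-05,
        1.58400829e+00, -3.78329005e-02]), 'dq': array([ 0.00107075,  0.00062538, -0.00204729, -0.00019476, -0.0005821 ,
        0.00110428]), 'joint_torque': array([-8.59584852e-04, -7.31978559e+01, -6.32487988e+01, -1.79951712e-04,
        6.00488711e-03, -3.73149055e-05]), 'tcp_pos': array([ 208.30985387, -641.85155953,  230.57761546]), 'eef_rot': array([-3.45209643e-04,  8.08930230e-01, -5.87904376e-01, -4.55772394e-04]), 'wrist_force': array([ 0.25886422, -0.76867031, -0.56783939]), 'moment': array([0.03807008, 0.02658584, 0.02355775]), 'grip_width': 85.36213308184364}
18.700000000000003
side {'camera_matrix': array([[519.19527028,   0.        , 324.73232249],
       [  0.        , 519.19527028, 198.67464589],
       [  0.        ,   0.        ,   1.        ]]), 'rvec': array([ 2.20141382, -0.06634574,  0.03084146]), 'tvec': array([-571.66988854,  128.79732426, 1467.52219602])}
top {'camera_matrix': array([[399.6763105 ,   0.        , 316.81332045],
       [  0.        , 399.6763105 , 197.57828495],
       [  0.        ,   0.        ,   1.        ]]), 'rvec': array([ 2.18053969, -2.15163986,  0.11254752]), 'tvec': array([  20.06839774,  599.21096964, 1173.07324676])}
wrist {'camera_matrix': array([[309.70691629,   0.        , 316.84154782],
       [  0.        , 309.70691629, 198.9952207 ],
       [  0.        ,   0.        ,   1.        ]]), 'rvec': array([-2.35886383,  1.71377422,  0.23316571]), 'tvec': array([-675.69258886,  -35.47136225,  377.65669879])}
```

View pics/side0.png

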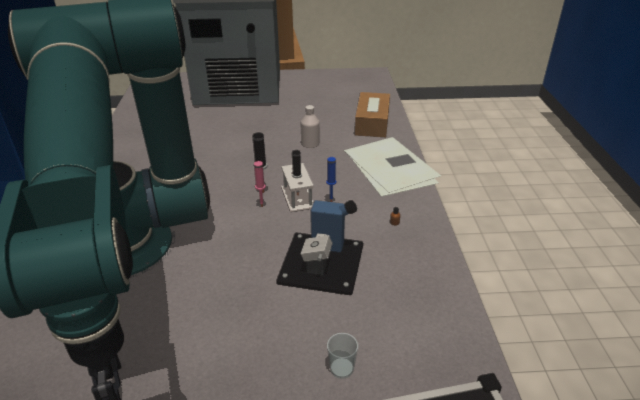

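View pics/top0.png

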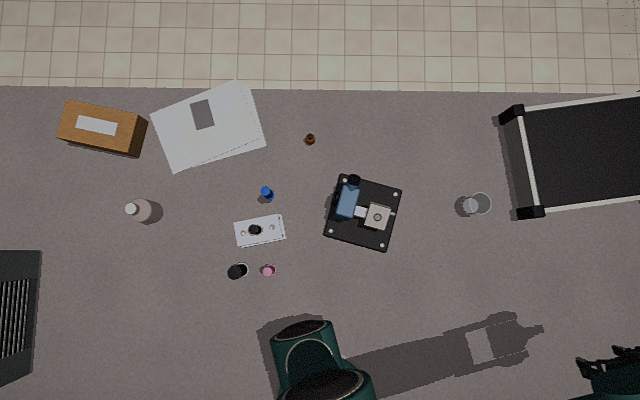

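View pics/wrist0.png

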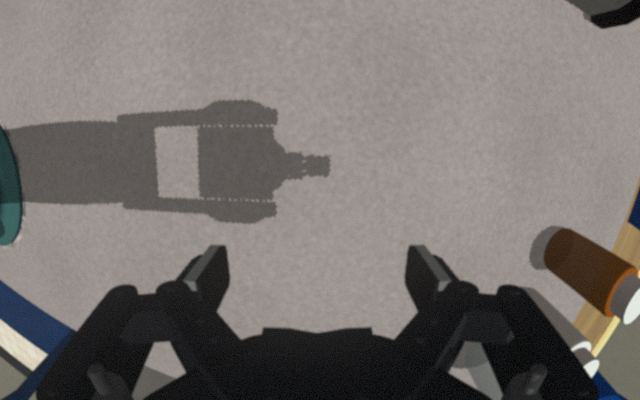

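The side view shows the stand with a black probe (297,165), a bigger black one (259,150), a pink one (259,178), a blue one (331,172), and the prism block at (315,245). In the top view the stand probe is at (255,230) and the ring at (378,217). I'll crop in to get finer pixel positions.

```bash
cat > h.py <<'E'
import numpy as np, cv2
from scipy.spatial.transform import Rotation as R
def RT(p): return cv2.Rodrigues(np.array(p["rvec"]))[0], np.array(p["tvec"]).ravel()
def ray(p,uv,fish=False):
    K=p["camera_matrix"]; r,t=RT(p)
    d=np.array([(uv[0]-K[0,2])/K[0,0],(uv[1]-K[1,2])/K[1,1],1.])
    if fish:
        a=np.hypot(d[0],d[1]); s=np.sin(a)/a if a>1e-9 else 1
        d=np.array([d[0]*s,d[1]*s,np.cos(a)])
    d=r.T@d; return -r.T@t, d/np.linalg.norm(d)
def onz(p,uv,z,fish=False):
    o,d=ray(p,uv,fish); return o+d*(z-o[2])/d[2]
def proj(p,X,fish=False):
    K=p["camera_matrix"]; r,t=RT(p); c=r@np.array(X,float)+t
    if fish:
        th=np.arctan2(np.hypot(c[0],c[1]),c[2]); ph=np.arctan2(c[1],c[0])
        return np.array([K[0,2]+K[0,0]*th*np.cos(ph),K[1,2]+K[1,1]*th*np.sin(ph)])
    return np.array([K[0,2]+K[0,0]*c[0]/c[2],K[1,2]+K[1,1]*c[1]/c[2]])
def two(p1,u1,f1,p2,u2,f2):
    o1,d1=ray(p1,u1,f1);o2,d2=ray(p2,u2,f2)
    A=np.stack([d1,-d2],1); s=np.linalg.lstsq(A,o2-o1,rcond=None)[0]
    a=o1+d1*s[0]; b=o2+d2*s[1]; return (a+b)/2, np.linalg.norm(a-b)
E
python3 - <<'E'
import cv2
from h import *
t=cv2.imread("pics/top0.png"); s=cv2.imread("pics/side0.png")
cv2.imwrite("pics/c1.png",cv2.resize(t[165:285,220:410],None,fx=4,fy=4,interpolation=cv2.INTER_CUBIC))
cv2.imwrite("pics/c2.png",cv2.resize(s[120:300,240:370],None,fx=3.3,fy=3.3,interpolation=cv2.INTER_CUBIC))
E
```

```text
(no output)
```

View pics/c1.png

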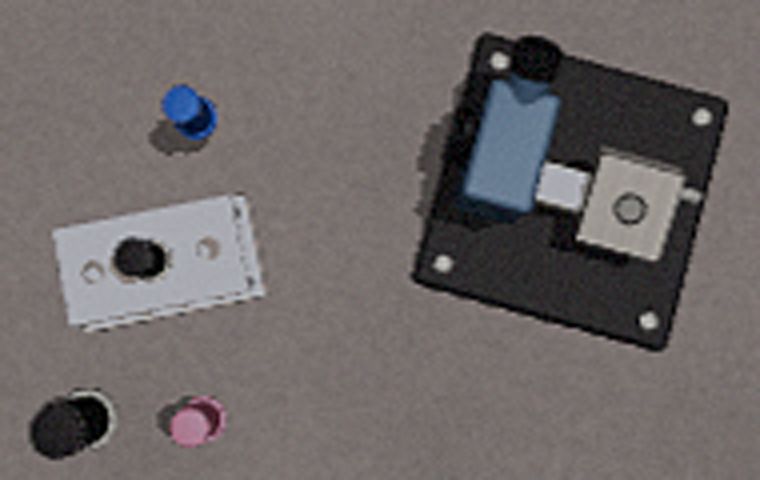

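View pics/c2.png

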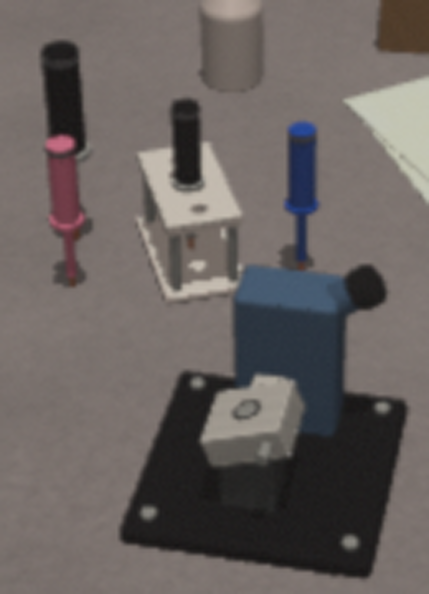

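Run:
```python
from h import *
from workcell import manip
p=manip.camera_params("top"); q=manip.camera_params("side")
T=lambda u,v:(220+(u-1.5)/4,165+(v-1.5)/4)
S=lambda u,v:(240+(u-1.15)/3.3,120+(v-1.15)/3.3)
a=onz(p,T(92,271),84);b=onz(p,T(207,248),84)
print("holes",a,b,np.linalg.norm(a-b),(a+b)/2)
print("handle top", onz(p,T(136,257),170), two(p,T(136,257),0,q,S(186,108),0))
print("ring",onz(p,T(630,209),100),onz(q,S(247,409),100),two(p,T(630,209),0,q,S(247,409),0))
sc=[onz(p,T(*k),19) for k in [(500,61),(702,117),(649,320),(443,262)]]
print("screws",np.array(sc)); sc=np.array(sc)
print(sc.mean(0)); 
d=(sc[0]+sc[1]-sc[2]-sc[3])/2; e=(sc[0]+sc[3]-sc[1]-sc[2])/2
print(np.degrees(np.arctan2(d[1],d[0])),np.degrees(np.arctan2(e[1],e[0]))-90)
qs=np.array([onz(q,S(*k),19) for k in [(197,382),(382,407),(350,542),(148,512)]]);print(qs)
print(np.linalg.norm(d),np.linalg.norm(e))
```

```text
holes [490.55725378 238.53330739  84.        ] [508.04591792 156.80132999  84.        ] 83.58211233934094 [499.30158585 197.66731869  84.        ]
handle top [498.75433251 193.70116972 170.        ] (array([498.77414149, 194.29147113, 166.28098166]), np.float64(0.15010198663963098))
ring [ 539.0414045  -143.38248125  100.        ] [ 538.28165379 -145.14043263  100.        ] (array([ 538.72478602, -143.58439887,   98.67012029]), np.float64(0.7904525836008707))
screws [[ 655.85402738  -56.28823062   19.        ]
 [ 614.76375065 -210.48457935   19.        ]
 [ 460.52716653 -169.52031855   19.        ]
 [ 501.94233991  -14.18661205   19.        ]]
[ 558.27182112 -112.61993514   19.        ]
-15.086323420645629 -14.925213239948263
[[ 499.95674082  -14.72481388   19.        ]
 [ 654.63790376  -56.80968692   19.        ]
 [ 613.36722574 -211.66011458   19.        ]
 [ 458.56295016 -169.62415977   19.        ]]
159.57388382487335 160.16866452952493
```

Two views agree well. The probe is at about (499,196), the ring at (539,-144,100), and the instrument's yaw is -15°. I'm moving above the stand.

```bash
python3 -m creep '[[[85,-29,-22,0,0,0,0],[85,-29,-22,0,0,0,0],[85,-29,-22,0,0,0,0],[85,-29,-22,0,0,0,0],[85,-29,-22,0,0,0,0],[85,-29,-22,0,0,0,0],[85,-29,-22,0,0,0,0],[85,-29,-22,0,0,0,0],[85,-29,-22,0,0,0,0],[85,-29,-22,0,0,0,0],[85,-29,-22,0,0,0,0],[85,-29,-22,0,0,0,0]]]'
```

```text
clock: 1.35
tcp_pos: [352.1, -228.1, 231.2]
eef_rot: [-0.0, 0.809, -0.588, 0.0]
wrist_force: [0.5, -1.7, 0.2]
grip_width: 85.2
```

```bash
python3 -m creep '[[[85,-29,-22,0,0,0,0],[85,-29,-22,0,0,0,0],[85,-29,-22,0,0,0,0],[85,-29,-22,0,0,0,0],[85,-29,-22,0,0,0,0],[85,-29,-22,0,0,0,0],[85,-29,-22,0,0,0,0],[85,-29,-22,0,0,0,0],[85,-29,-22,0,0,0,0],[85,0,0,0,0,0,0],[85,0,0,0,0,0,0]]]'
python3 - <<'E'
from workcell import manip
import cv2,pickle
o=manip.get_obs();p=manip.camera_params("wrist");im=manip.get_image("wrist")
print(o["clock"],o["tcp_pos"],o["eef_rot"],o["joint_positions"],o["wrist_force"])
cv2.imwrite("pics/w1.png",im);pickle.dump((o,p),open("w1.pkl","wb"))
E
```

```text
clock: 2.45
tcp_pos: [459.7, 80.2, 230.9]
eef_rot: [0.0, 0.809, -0.587, -0.0]
wrist_force: [0.4, -0.9, -0.4]
grip_width: 85.0
2.45 [459.66856421  80.24359334 230.94097713] [ 3.69597639e-04  8.09403983e-01 -5.87252057e-01 -2.79223827e-04] [ 1.18253202e-01 -3.49745556e-01  1.86818910e+00 -1.64162213e-04
  1.62406092e+00  1.37356394e+00] [ 0.38737706 -0.87416732 -0.37413139]
```

View pics/w1.png

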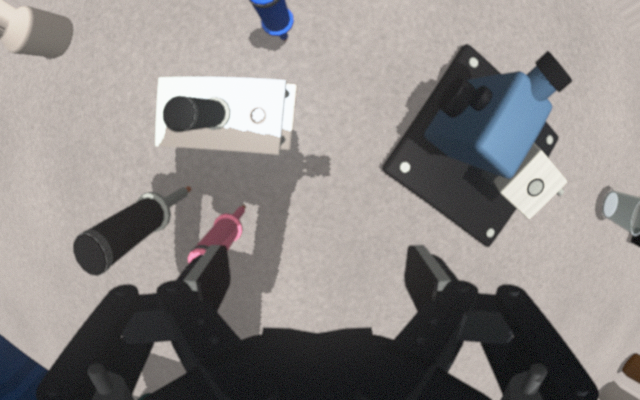

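The wrist view shows the handle top at about (180,113), the collar at (217,113), the empty hole at (258,115) and the ring at (536,187). I'll cross-check these against the earlier positions.

Run:
```python
from h import *
import pickle
o,p=pickle.load(open("w1.pkl","rb"))
print("hole",onz(p,(258,115),84,1)); print("top",onz(p,(180,114),170,1)); print("ring",onz(p,(536,187),100,1))
for X in [(499,195,170),(499,196,90),(539,-144,100)]: print(proj(p,X,1))
r=R.from_quat(np.roll(o["eef_rot"],-1)); print(r.inv().apply(np.array([499,196,230.9])-o["tcp_pos"]))
```

```text
hole [507.37841187 152.37433455  84.        ]
top [498.34083222 191.17142187 170.        ]
ring [ 538.60929935 -146.90693025  100.        ]
[175.58340738 111.80954159]
[211.23113111 111.35228006]
[534.46874435 185.82164226]
[-9.78402951e+01 -7.33061064e+01 -2.51702991e-02]
```

```bash
python3 -m creep '[[[85,-32,-24,0,0,0,0],[85,-32,-24,0,0,0,0],[85,-33,-25,0,0,0,0],[85,0,0,0,0,0,0],[85,0,0,0,0,0,0]]]'
python3 - <<'E'
from workcell import manip
import cv2,pickle
for n in ["wrist","side"]:
    o=manip.get_obs();p=manip.camera_params(n);im=manip.get_image(n)
    cv2.imwrite(f"pics/{n}2.png",im);pickle.dump((o,p),open(f"{n}2.pkl","wb"))
print(o["tcp_pos"],o["wrist_force"])
im=cv2.imread("pics/side2.png")
cv2.imwrite("pics/side2c.png",cv2.resize(im[80:260,220:380],None,fx=3.3,fy=3.3,interpolation=cv2.INTER_CUBIC))
E
```

```text
clock: 3.0
tcp_pos: [499.3, 194.0, 231.1]
eef_rot: [0.0, 0.809, -0.588, -0.0]
wrist_force: [0.4, -0.2, -0.1]
grip_width: 84.8
[499.21885567 193.47972007 231.27131124] [ 0.07517744 -0.34480544  0.78235391]
```

View pics/wrist2.png

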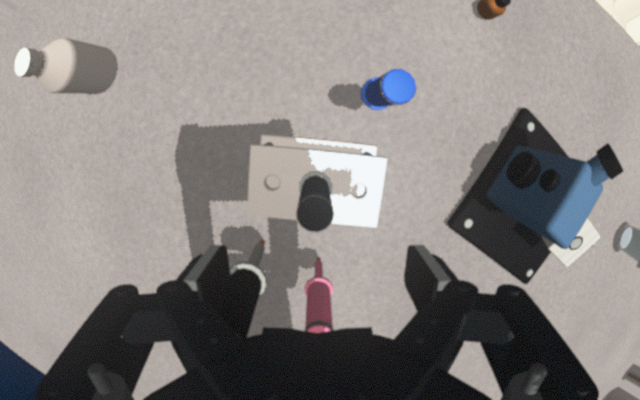

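View pics/side2c.png

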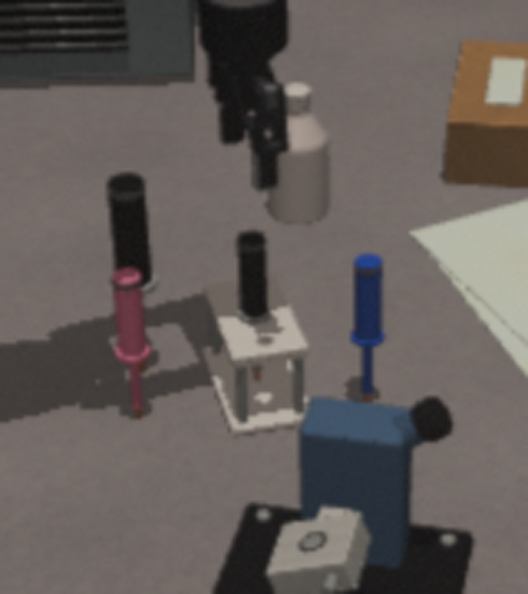

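Run:
```python
from h import *
import pickle
o,p=pickle.load(open("wrist2.pkl","rb")); q=pickle.load(open("side2.pkl","rb"))[1]
from workcell import manip
t=manip.camera_params("top")
print("cam",ray(p,(300,200),1)[0])
print("top",onz(p,(315,212),170,1),proj(p,(499,195.5,170),1),proj(p,(499,195.5,90),1))
T=lambda u,v:(220+(u-1.5)/4,165+(v-1.5)/4)
S=lambda u,v:(240+(u-1.15)/3.3,120+(v-1.15)/3.3)
for n,a,b in [("blue",(183,103),(303,130)),("pink",(190,426),(61,145)),("big",(61,428),(61,50)),("probe",(136,257),(186,108))]: print(n,two(t,T(*a),0,q,S(*b),0))
```

```text
cam [562.77906589 213.44149606 373.11224291]
top [500.17697078 194.40701476 170.        ] [312.967314 213.07832 ] [313.98098921 186.63934444]
blue (array([603.20525934, 167.28502341, 155.65594065]), np.float64(0.5911438489228028))
pink (array([387.37725827, 156.91860146, 154.76905246]), np.float64(0.9397968970177194))
big (array([388.78560418, 231.46390602, 209.02612299]), np.float64(1.9084557128043147))
probe (array([498.77414149, 194.29147113, 166.28098166]), np.float64(0.15010198663963098))
```

```bash
python3 -m creep '[[[85,-1,0,20,0,0,0],[85,0,0,25,0,0,0],[85,0,0,25,0,0,0],[85,0,0,25,0,0,0],[85,0,0,15,0,0,0],[85,0,0,0,0,0,0],[60,0,0,0,0,0,0],[40,0,0,0,0,0,0],[30,0,0,0,0,0,0]]]'
```

```text
clock: 4.0
tcp_pos: [499.5, 195.7, 122.5]
eef_rot: [-0.001, 0.809, -0.588, 0.0]
wrist_force: [0.2, -0.1, 0.3]
grip_width: 43.2
```

```bash
python3 -m creep '[[[20,0,0,0,0,0,0],[15,0,0,0,0,0,0],[10,0,0,0,0,0,0],[10,0,0,0,0,0,0],[10,0,0,0,0,0,0],[10,0,0,0,0,0,0],[10,0,0,0,0,0,0]]]'
```

```text
clock: 4.7
tcp_pos: [499.3, 195.7, 122.2]
eef_rot: [-0.0, 0.809, -0.588, 0.0]
wrist_force: [-0.4, -0.5, 5.6]
grip_width: 24.6
```

```bash
python3 -m creep '[[[5,0,0,-5,0,0,0],[5,0,0,-15,0,0,0],[5,0,0,-25,0,0,0],[5,0,0,-25,0,0,0],[5,0,0,-25,0,0,0],[5,0,0,-20,0,0,0],[5,0,0,-10,0,0,0],[5,0,0,-5,0,0,0],[5,0,0,0,0,0,0],[5,0,0,0,0,0,0]]]'
python3 - <<'E'
from workcell import manip
import cv2,pickle
for n in ["wrist","side"]:
    o=manip.get_obs();p=manip.camera_params(n);im=manip.get_image(n)
    cv2.imwrite(f"pics/{n}3.png",im);pickle.dump((o,p),open(f"{n}3.pkl","wb"))
print(o["tcp_pos"],o["wrist_force"],o["joint_positions"])
im=cv2.imread("pics/side3.png")
cv2.imwrite("pics/side3c.png",cv2.resize(im[80:260,220:380],None,fx=3.3,fy=3.3,interpolation=cv2.INTER_CUBIC))
E
```

```text
clock: 5.7
tcp_pos: [498.8, 195.5, 250.4]
eef_rot: [0.001, 0.809, -0.588, -0.0]
wrist_force: [0.1, -0.1, -0.8]
grip_width: 24.8
[498.73351095 195.49686154 250.23950356] [ 0.21803274 -0.30174986 -1.29202385] [ 3.25955221e-01 -1.93070502e-01  1.71149895e+00  5.70113832e-06
  1.62465769e+00  1.58293657e+00]
```

View pics/wrist3.png

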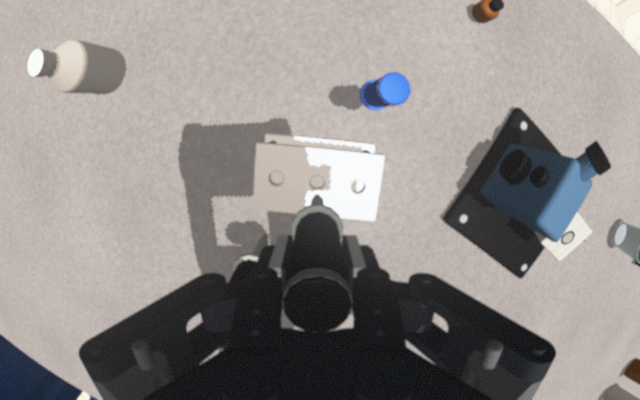

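View pics/side3c.png

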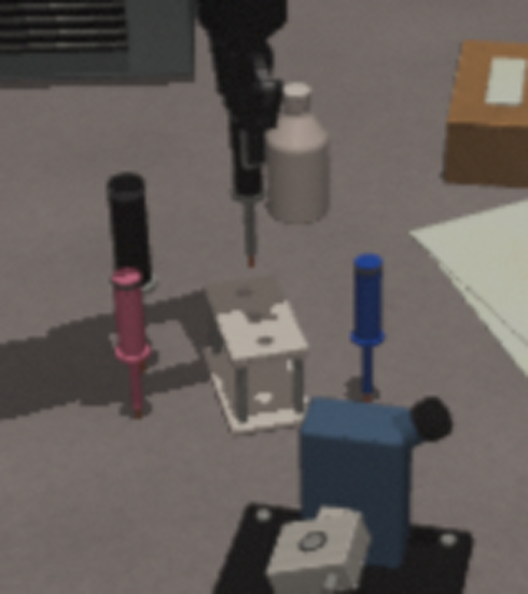

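The probe came out cleanly and hangs upright, with its tip at side-view pixel (296,160). I'm raising it and carrying it over, then tilting.

```bash
python3 -m creep '[[[5,0,0,-20,0,0,0],[5,15,5,-20,0,0,0],[5,31,11,0,0,0,0],[5,31,11,0,0,0,0],[5,31,11,0,0,0,0],[5,31,11,0,0,0,0],[5,31,11,0,0,0,0],[5,31,11,0,0,0,0],[5,31,11,0,0,0,0],[5,31,11,0,0,0,0],[5,31,11,0,0,0,0],[5,15,3,0,0,0,0]]]'
```

```text
clock: 7.0
tcp_pos: [492.2, -133.5, 290.7]
eef_rot: [0.0, 0.808, -0.589, -0.0]
wrist_force: [-0.4, 1.3, -1.4]
grip_width: 24.8
```

```bash
python3 -m creep '[[[5,0,0,0,0.059,0.038,0],[5,0,0,0,0.059,0.038,0],[5,0,0,0,0.059,0.038,0],[5,0,0,0,0.058,0.038,0],[5,0,0,0,0.058,0.038,0],[5,0,0,0,0,0,0],[5,0,0,0,0,0,0]]]'
cat > snap.py <<'E'
import sys
from workcell import manip
import cv2,pickle
from h import *
k=sys.argv[1]
for n in sys.argv[2].split(","):
    o=manip.get_obs();p=manip.camera_params(n);im=manip.get_image(n)
    cv2.imwrite(f"pics/{n}{k}.png",im);pickle.dump((o,p),open(f"{n}{k}.pkl","wb"))
    c={"side":(240,150,110,120),"top":(320,160,100,100),"wrist":(200,60,250,200)}[n]
    f=590//max(c[2],c[3]);x,y=c[0],c[1]
    cv2.imwrite(f"pics/{n}{k}c.png",cv2.resize(im[y:y+c[3],x:x+c[2]],None,fx=f,fy=f,interpolation=cv2.INTER_CUBIC))
r=R.from_quat(np.roll(o["eef_rot"],-1))
print(o["clock"],o["tcp_pos"],o["wrist_force"],o["grip_width"],"z",r.as_matrix()[:,2])
n=np.array([-.3304,.0885,.9397]);s=np.array([539,-144,100.])
zt=r.as_matrix()[:,2]
print("angle",np.degrees(np.arccos(-zt@n)),"tip est",o["tcp_pos"]+111.2*zt,"tip->spot in tool",r.inv().apply(s-o["tcp_pos"])-[0,0,111.2],"rot needed",r.inv().apply(np.cross(zt,-n)))
E
python3 snap.py 4 wrist,side,top
```

```text
clock: 7.7
tcp_pos: [492.4, -131.0, 291.2]
eef_rot: [-0.062, 0.797, -0.579, 0.161]
wrist_force: [0.3, -0.6, -1.9]
grip_width: 24.3
7.8 [ 492.83305483 -131.28686588  291.20712198] [-0.36626277 -0.54978844 -0.95645432] 24.362626367550206 z [ 0.32886072 -0.08784845 -0.94028362]
angle nan tip est [ 529.4023665  -141.05561387  186.64758389] tip->spot in tool [-10.59907581  17.0362183   84.88824789] rot needed [ 1.34672481e-03  1.14918737e-03 -1.08439544e-19]snap.py:16: RuntimeWarning: invalid value encountered in arccos
  print("angle",np.degrees(np.arccos(-zt@n)),"tip est",o["tcp_pos"]+111.2*zt,"tip->spot in tool",r.inv().apply(s-o["tcp_pos"])-[0,0,111.2],"rot needed",r.inv().apply(np.cross(zt,-n)))
```

View pics/side4c.png

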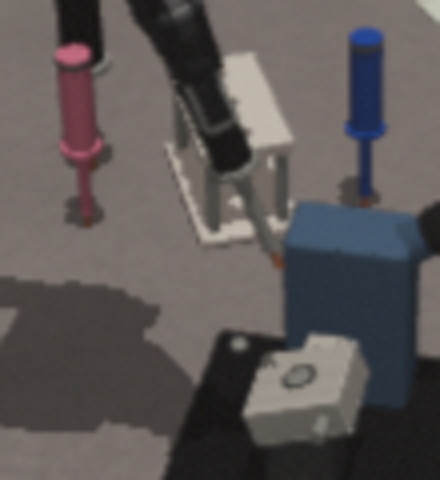

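View pics/wrist4.png

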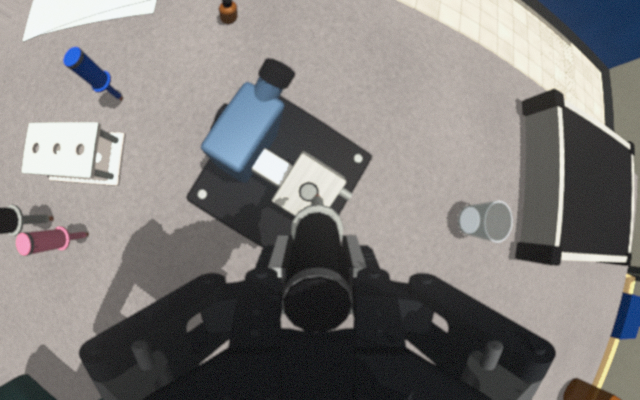

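View pics/top4c.png

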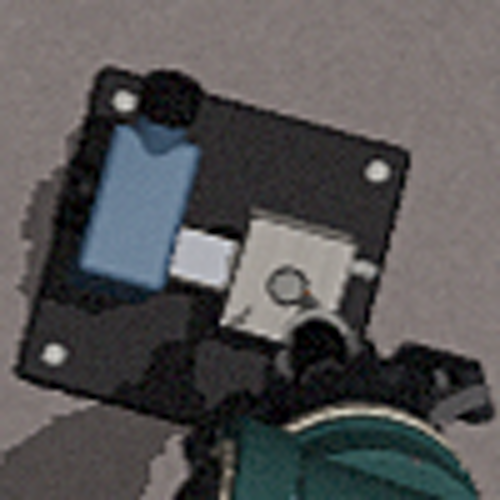

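Run:
```python
from h import *
import pickle
ps=pickle.load(open("side4.pkl","rb"))[1];pt=pickle.load(open("top4.pkl","rb"))[1];pw=pickle.load(open("wrist4.pkl","rb"))[1]
tip=np.array([529.4,-141.06,186.65])
print(proj(ps,tip),proj(pt,tip),proj(pw,tip,1), proj(pw,(539,-144,100),1))
for n,(x,y,w,h) in {"side":(295,200,40,60),"top":(360,200,50,40)}.items():
    im=cv2.imread(f"pics/{n}4.png"); c=im[y:y+h,x:x+w].astype(int)
    b,g,r=c[...,0],c[...,1],c[...,2]
    d=(r-b); m=(r-b>30)&(r-g>18)
    vs,us=np.nonzero(m); print(n,len(us),[(x+u,y+v,d[v,u]) for u,v in zip(us,vs)])
    cv2.imwrite(f"pics/{n}4z.png",cv2.resize(im[y:y+h,x:x+w],None,fx=10,fy=10,interpolation=cv2.INTER_NEAREST))
```

```text
[310.30970643 215.81847973] [381.185647   218.64418767] [316.0525399 194.4377892] [306.83620668 190.1329725 ]
side 8 [(np.int64(331), np.int64(200), np.int64(33)), (np.int64(308), np.int64(214), np.int64(39)), (np.int64(309), np.int64(214), np.int64(52)), (np.int64(308), np.int64(215), np.int64(34)), (np.int64(309), np.int64(215), np.int64(57)), (np.int64(310), np.int64(215), np.int64(34)), (np.int64(309), np.int64(216), np.int64(47)), (np.int64(310), np.int64(216), np.int64(41))]
top 1 [(np.int64(381), np.int64(218), np.int64(60))]
```

View pics/top4z.png

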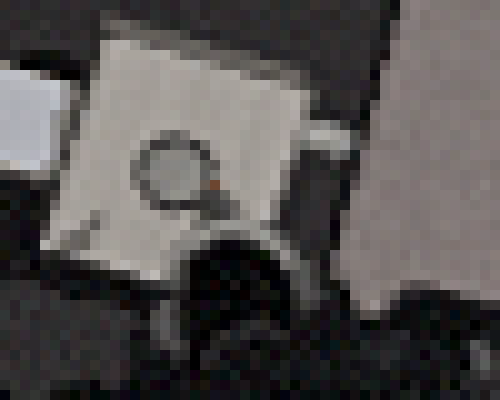

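View pics/side4z.png

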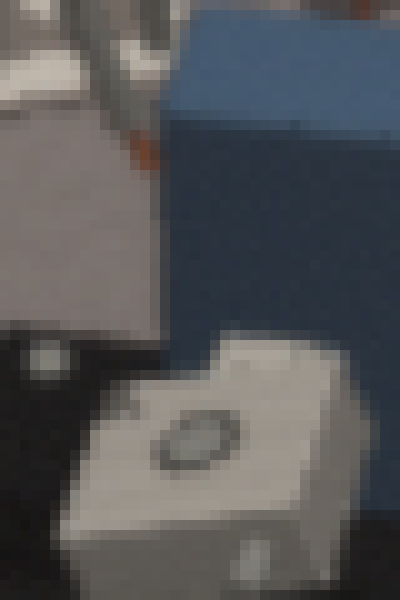

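The tip prediction matches both fixed views to within a pixel: side (310,216) and top (381,218.6). Next I shift sideways and approach to about 14 mm off.

```bash
python3 -m creep '[[[5,-5.5,8.5,10,0.0013,0.0011,0],[5,-5,8.5,20,0,0,0],[5,0,0,20,0,0,0],[5,0,0,15,0,0,0],[5,0,0,6,0,0,0],[5,0,0,0,0,0,0],[5,0,0,0,0,0,0],[5,0,0,0,0,0,0]]]'
python3 snap.py 5 wrist,side,top 2>/dev/null
python3 - <<'E'
from h import *
import pickle
o,pt=pickle.load(open("top5.pkl","rb"));ps=pickle.load(open("side5.pkl","rb"))[1];pw=pickle.load(open("wrist5.pkl","rb"))[1]
r=R.from_quat(np.roll(o["eef_rot"],-1)); tip=o["tcp_pos"]+111.2*r.as_matrix()[:,2]
for p,f in[(ps,0),(pt,0),(pw,1)]: print(proj(p,tip,f),proj(p,(539,-144,100),f))
for n,(x,y,w,h) in {"side":(295,220,40,40),"top":(360,200,40,40),"wrist":(275,150,80,80)}.items():
    im=cv2.imread(f"pics/{n}5.png")
    cv2.imwrite(f"pics/{n}5z.png",cv2.resize(im[y:y+h,x:x+w],None,fx=400//w,fy=400//w,interpolation=cv2.INTER_NEAREST))
a=[cv2.imread(f"pics/{n}5z.png") for n in["side","top"]]; cv2.imwrite("pics/m5.png",np.hstack(a))
E
```

```text
clock: 8.65
tcp_pos: [498.1, -133.3, 218.8]
eef_rot: [-0.063, 0.796, -0.579, 0.163]
wrist_force: [-0.3, -0.0, -1.2]
grip_width: 24.6
8.75 [ 498.01853105 -133.32133417  218.54655224] [-0.40604771  0.71683382 -1.34173406] 25.1311600353101 z [ 0.33282494 -0.08940772 -0.93874055]
angle nan tip est [ 535.02866396 -143.26347241  114.15860298] tip->spot in tool [-0.86648659  0.74841475 14.67886568] rot needed [-2.17153348e-03 -1.70560781e-03  2.22325150e-18]
[313.10240923 238.9088129 ] [314.76337503 243.28330474]
[377.84083525 218.01915753] [377.34349044 216.89254512]
[315.54360022 194.96371605] [314.64228596 191.61671714]
```

View pics/m5.png

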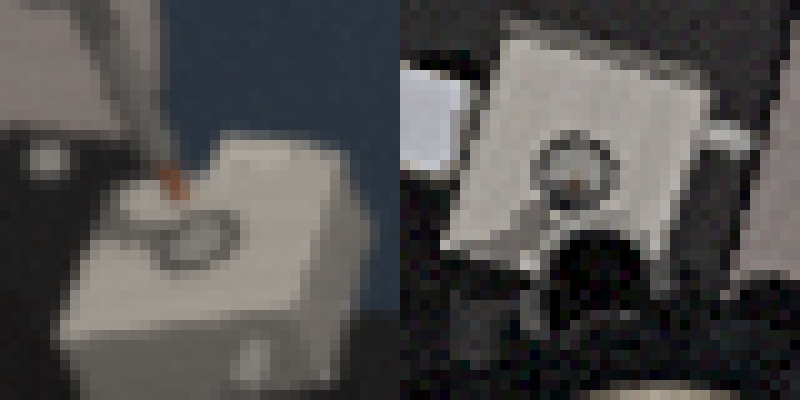

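View pics/wrist5z.png

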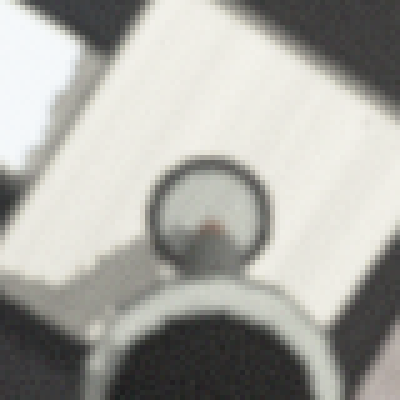

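Tip and ring line up in all three views to about 1 px. In the side view the tip is at (312.5,239) and the ring at (314.4,243.5), which matches the 14–15 mm gap. I'm closing gently and watching the force.

```bash
cat > f.py <<'E'
from workcell import manip
from h import *
o=manip.get_obs()
r=R.from_quat(np.roll(o["eef_rot"],-1)); zt=r.as_matrix()[:,2]
n=np.array([-.3304,.0885,.9397]);s=np.array([539,-144,100.])
print(o["clock"],o["tcp_pos"],"ftool",r.inv().apply(o["wrist_force"]),"gap",r.inv().apply(s-o["tcp_pos"])-[0,0,111.2],"rot",r.inv().apply(np.cross(zt,-n)),o["grip_width"])
E
python3 f.py
python3 -m creep '[[[5,-0.3,0.3,4,0,0,0],[5,-0.3,0.3,4,0,0,0],[5,0,0,2,0,0,0],[5,0,0,0,0,0,0],[5,0,0,0,0,0,0],[5,0,0,0,0,0,0]]]'; python3 f.py
python3 -m creep '[[[5,0,0,1,0,0,0],[5,0,0,1,0,0,0],[5,0,0,0,0,0,0],[5,0,0,0,0,0,0]]]'; python3 f.py
```

```text
8.8 [ 497.97169726 -133.2922262   218.38840696] ftool [-0.33990354 -0.04860685  1.45325535] gap [-0.78090257  0.65329643 14.54878267] rot [-2.04016826e-03 -1.58197554e-03 -5.29471967e-18] 24.64084781674772
clock: 9.4
tcp_pos: [500.6, -133.8, 208.2]
eef_rot: [-0.063, 0.796, -0.579, 0.163]
wrist_force: [-0.3, -0.6, -1.3]
grip_width: 24.8
9.4 [ 500.55281194 -133.78762039  208.23730885] ftool [0.26570183 0.88139729 1.16718527] gap [-0.01444234 -0.17020933  4.11593479] rot [-1.52960703e-03 -1.21636379e-03  7.75047067e-19] 24.798871297210326
clock: 9.8
tcp_pos: [501.2, -134.0, 206.2]
eef_rot: [-0.063, 0.796, -0.579, 0.163]
wrist_force: [0.2, -0.1, -1.6]
grip_width: 24.9
9.8 [ 501.19939683 -133.95194027  206.23029545] ftool [-0.15746528  0.26721088  1.58952564] gap [ 0.03921214 -0.22680007  2.00190722] rot [-1.45902986e-03 -1.11530665e-03 -8.90236854e-20] 24.929607274969584
```

Lateral error is now 0.2 mm and there is about 2 mm left to contact. The free-air baseline is about 1.4 N along the tool axis. I'm continuing in 1 mm steps.

```bash
python3 -m creep '[[[5,0,0,1,0,0,0],[5,0,0,1,0,0,0],[5,0,0,0,0,0,0],[5,0,0,0,0,0,0]]]'|grep force; python3 f.py
python3 -m creep '[[[5,0,0,1,0,0,0],[5,0,0,1,0,0,0],[5,0,0,0,0,0,0],[5,0,0,0,0,0,0]]]'|grep force; python3 f.py
python3 -m creep '[[[5,0,0,1,0,0,0],[5,0,0,1,0,0,0],[5,0,0,0,0,0,0],[5,0,0,0,0,0,0]]]'|grep force; python3 f.py
```

```text
wrist_force: [-1.2, 0.6, -2.2]
10.2 [ 501.85761157 -134.13416293  204.34636993] ftool [-1.32813687  1.50773919  1.60605029] gap [ 0.0405591  -0.23948889 -0.00198888] rot [-1.41904362e-03 -1.09286304e-03 -2.86479519e-18] 25.016338199792404
wrist_force: [0.3, -0.3, -0.6]
10.6 [ 502.54779218 -134.31871435  202.51298447] ftool [ 0.28535157 -0.02354302  0.71774798] gap [ 0.01312292 -0.19667058 -1.96921734] rot [-1.49517917e-03 -1.14583526e-03 -1.14216955e-18] 24.502224509813786
wrist_force: [-0.9, 1.0, 0.5]
11.0 [ 503.20234984 -134.51291299  200.60590398] ftool [-1.10715562  0.31841928 -0.86790878] gap [ 0.0049279  -0.22487241 -3.99471141] rot [-1.43862936e-03 -1.15679013e-03 -3.12448883e-18] 24.821294756095735
```

```bash
python3 -m creep '[[[5,0,0,1,0,0,0],[5,0,0,0.5,0,0,0],[5,0,0,0,0,0,0],[5,0,0,0,0,0,0]]]'|grep force; python3 f.py
python3 - <<'E'
from workcell import manip
from h import *
fs=[]
for i in range(12):
    o=manip.get_obs(); r=R.from_quat(np.roll(o["eef_rot"],-1)); fs.append(r.inv().apply(o["wrist_force"]))
    n=["wrist","side","top"][i%3]; im=manip.get_image(n)
    (x,y,w,h)={"side":(285,210,60,60),"top":(360,200,40,40),"wrist":(275,150,80,80)}[n]
    cv2.imwrite(f"pics/{n}6z.png",cv2.resize(im[y:y+h,x:x+w],(400,400),interpolation=cv2.INTER_NEAREST))
print(np.mean(fs,0),np.std(fs,0))
cv2.imwrite("pics/m6.png",np.hstack([cv2.imread(f"pics/{n}6z.png") for n in["side","wrist"]]))
E
python3 f.py
```

```text
wrist_force: [-0.3, 0.2, 0.4]
11.4 [ 503.69655988 -134.63797687  199.21365402] ftool [-0.17312318  0.11530149 -0.47707969] gap [ 0.01065765 -0.21959043 -5.47733842] rot [-1.45030659e-03 -1.16047809e-03  8.05726664e-19] 24.739195482238838
[ 0.00702622  0.26587541 -1.24251529] [0.51296253 0.52109889 0.40750535]
12.0 [ 503.67757451 -134.63038429  199.18495986] ftool [-0.47675636  0.16669047 -1.87596505] gap [ 0.03019205 -0.24402525 -5.4973073 ] rot [-1.43624767e-03 -1.14394588e-03 -1.70142634e-18] 24.404108944155894
```

View pics/m6.png

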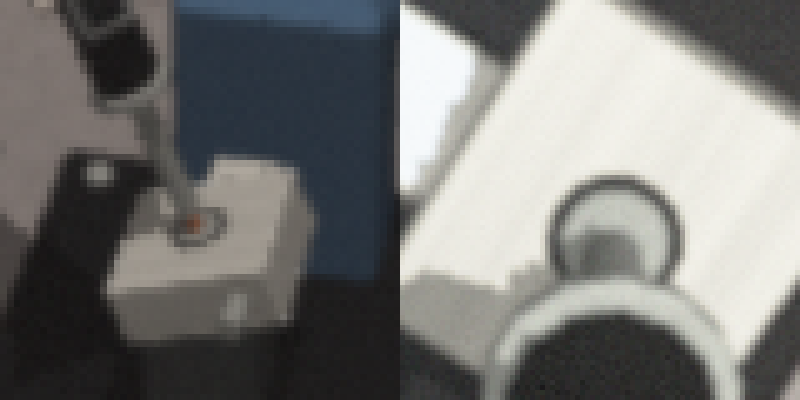

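```bash
python3 - <<'E'
from workcell import manip
from h import *
im=manip.get_image("side"); c=im[232:257,300:330]
cv2.imwrite("pics/s7.png",cv2.resize(c,None,fx=16,fy=16,interpolation=cv2.INTER_CUBIC))
im=manip.get_image("top"); c=im[205:230,362:392]
cv2.imwrite("pics/t7.png",cv2.resize(c,None,fx=16,fy=16,interpolation=cv2.INTER_CUBIC))
cv2.imwrite("pics/m7.png",np.vstack([cv2.imread("pics/s7.png"),cv2.imread("pics/t7.png")])[:800])
E
python3 f.py
```

```text
12.1 [ 503.68711212 -134.61299182  199.19670851] ftool [-0.30685237  0.22333122 -0.93251018] gap [ 0.0425087  -0.22354954 -5.48788541] rot [-1.46351974e-03 -1.13693266e-03 -5.63365103e-19] 24.95212232199448
```

View pics/s7.png

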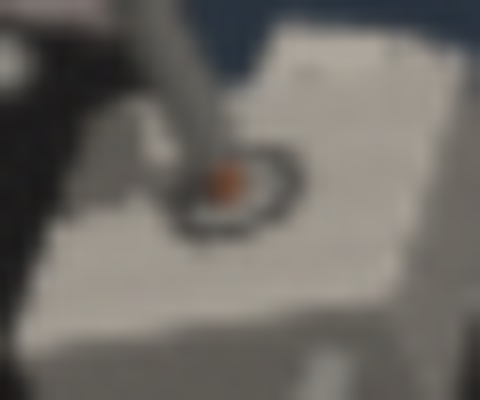

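View pics/t7.png

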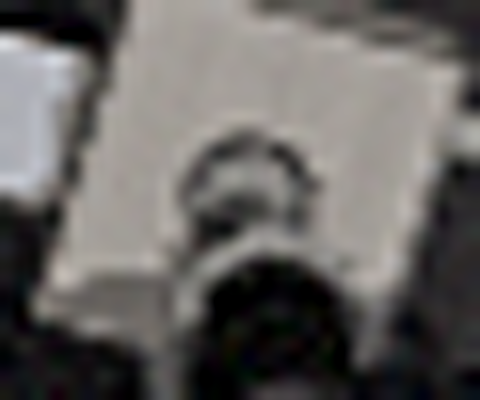

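The side zoom shows the copper tip at about (228,190), inside the ring centred at about (237,195). That is within about 0.5 px of centre at the contact end. I'm handing it in.

```bash
python3 -c "
from workcell import manip
print(manip.finish_job())"
```

```text
the job is handed in; nothing more can be done
None
```

I took the smaller black probe from the stand and carried it over to the refractometer. I tilted it square to the prism face and pressed the sprung tip inside the ring. I handed the job in at about 12.1 s, still gripping the probe and holding it there.

**Last checks:**
- **Position:** the tip is about 0.2 mm from the ring centre by arm pose. In the side view it sits inside the ring, within about 0.5 px (roughly 1–1.5 mm) of the centre. In the last top view the collar hid the tip, and in the last wrist view the shaft hid it.
- **Squareness:** the probe axis is within about 0.1° of the face normal. This takes the stated 20° slope as given; the instrument's heading I measured from its base screws.
- **Push:** the two estimates differ slightly. The arm pose gives 5.5 mm of tip travel. The mean force rise of about 2.5 N along the probe suggests about 6.3 mm, with force noise of about 0.4 N. Both are close to half travel.
- **Contact:** the highest wrist-force component I read was 5.6 N, as the gripper closed on the handle. I planned the path clear of the bottles and beaker, and nothing suggested a touch. I did not take a final picture of them.

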